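# Hold the inspection mirror on the nozzle body

## Robot

A 6-joint arm with a two-finger parallel gripper is mounted at the origin on the work surface. World frame = base frame: x ahead of the robot, y to its left, z up, the work surface at z = 0. Lengths are in mm, angles in rad, forces in N, time in s.
With the tool pointing down it reaches from about 400 to 925 mm from the base axis. Payload 12.5 kg.
Tool frame: the origin (TCP) lies midway between the tips of the shut fingers; the grasp point (between the pads) lies 19 mm behind it (env.grip_depth is the distance from the TCP to the grasp point, in mm); z points along the fingers, y is the line along which they close (so a half turn about z gives the same grasp; the last joint's range is limited). The gripper opens to 95 mm and grips with 3 to 60 N. Pads are 20 mm wide; open, the fingers measure 119 mm over their backs; the gripper's body (75 mm by 180 mm) begins 59 mm behind the grasp point.
Start: joints at [-1.45, 0.491, 1.559, -0, 1.092, -0.106], TCP at [140.56, -609.011, 177.061] pointing down, gripper open.
Joint ranges: [-3.1, 3.1], [-0.84, 2.19], [0.05, 2.79], [-1.13, 4.28], [0.06, 2.93], [-2.69, 2.69]. Speed limits (rad/s): [2.22, 2.22, 2.79, 3.14, 3.14, 3.14].

## Interface

Orientations are given as [roll, pitch, yaw] about the fixed x, y, z axes, in that order (R = Rz(yaw) Ry(pitch) Rx(roll)).
In Python, from cell import monitor, viewer, order, env gives the robot as it stands.
- The arm moves only by the tool move_arm, never from a script. Its argument "moves" is one flat list of numbers, 4 for each row, row after row: the shift along the tool's x, y, z normalised to -1 to 1, where 1 is 0.15 m, then the turn about the tool's z normalised to -1 to 1, where 1 is pi/2 rad. A call has 1 to 10 rows; each row shifts and turns the commanded pose from where the row before left it, along the tool's axes as they then stand; what a row does not reach is not made up. A row lasts 1/8 s, in which the tool goes at most 62.5 mm and 10.7 degrees, less where a joint would pass 70% of its speed; a pose out of reach is approached as far as the arm can. A call with a number of a shift or a turn outside -1 to 1 is refused whole. A call with a gripper value outside its range is refused whole. "claw" is the finger opening in mm, from 0 to 95.1, set as the call begins (left out, the last holds). The fingers move at their own pace and stop on an object; the grip force is fixed at half the most. Time passes only in rows, so rows that do not move let the fingers close. It gives the time, the measured TCP pose, the force, the opening and the grip force at its end, in the units of the state.
- monitor.state(): the state, without advancing time (a new reading comes with each control period).
- viewer.read_camera(name): name is "side" or "top"; returns the picture (480x640x3 uint8, red, green, blue); there is no depth.
- viewer.camera_info(name): a dict with "K" (3x3 intrinsics, pixels), "dist_coeffs" ([k1, k2, p1, p2, k3] as OpenCV has them; the pictures are not rectified), "camera_from_world" (4x4, takes a point from world to camera coordinates). Camera axes: x right, y down, z forward; pixel columns grow to the right and rows downward; lengths in mm; the calibration is good to about 2 mm. A picture is of the moment at which its call begins. camera_info takes no time and is no camera call.
- order.job_done(): hands the job in; it is judged then, once.
The state is a dict: "t": time; "joints": joint angles; "qvel": joint speeds; "tau": joint torques, N m; "eef_pos": TCP position; "tcp_rot": TCP orientation; "ft_force": force on the tool from outside, world axes, zero at the start; "moment": the same for the moment, N m; "opening": opening from 0.0 (shut) to 1.0 (fully open); "grip_force": force on a finger pad.
Only numpy, scipy, OpenCV 4.12 (cv2) and the standard library are available. Lean on these libraries where they do the work, as an engineer would, in place of code of your own. Each camera call takes 0.05 s, during which the arm holds its last target. There are 200 camera calls.

## Task

Find which of the four pedestals the brass nozzle body stands on, then turn the spring-return swivel mirror by its bar handle until the nozzle body is reflected squarely into the fixed inspection camera's lens. Keep hold of the handle at that angle: the job finishes while you are still holding it steady, because the mirror springs back when let go. Leave the nozzle body, the ceramic tips and the other things on the bench where they stand.

Things in the scene. Friction and masses are not known exactly. Their poses are not given: they have to be found in the camera images.
- rig: inspection rig fixed on the bench, in a new place and yaw each time: 12 mm plate, 250 x 400 mm, carrying mirror, pedestals and camera, none higher than the mirror handle. Origin at bench level on the mirror's upright pivot axis, z up. Seen from above, anticlockwise from rig x about the pivot: lens at -80 degrees, pedestals 0 to 3 at -30, -4, 22, 48 degrees
- mirror (a joint): turn of the mirror about its upright pivot, rad: 0 parked, growing clockwise seen from above, stop at 1.75. At 0 the face looks 20 degrees anticlockwise of rig x, so at q its normal lies at 20 degrees minus q. A light spring (0.018 N m at 0, plus 0.03 N m per rad) turns it back to 0 when let go
- mirror_face (a point): centre of the flat mirror's face, on the pivot axis 62 mm above the bench; 60 mm wide, 56 mm high; x is its normal, y its width, z up. It reflects a place into the lens when its normal halves the angle, seen from above, between the directions from the pivot to the lens and to that place
- handle (a point): the mirror's handle: black bar above the mirror, 14 mm thick, 50 mm long, 36 mm tall, underside 108 mm and top 144 mm above the bench. Point on the pivot axis, 128 mm up. Turns with the mirror: x is the way the face looks (across the 14 mm), y along the bar, z up. Grip it from above across the 14 mm
- lens (a point): centre of the front glass of the fixed inspection camera (black 46 x 36 x 36 mm housing with short barrel, on a post, top 78 mm above the bench); 60 mm above the bench, 126 mm from the pivot axis, looking straight at the mirror
- nozzle: the brass nozzle body, dull patina: stepped, with a hexagon collar, 26 mm across, 46 mm tall, the tall one of the four things on the pedestals. Origin at the centre of its underside. It stands loose on any one of the four pedestals
- tip1: bare pale-pink ceramic nozzle tip, 18 mm across, 14 mm tall, origin at the centre of its underside; bystander, on a pedestal
- tip2: bare pale-pink ceramic nozzle tip, 18 mm across, 14 mm tall, origin at the centre of its underside; bystander, on a pedestal
- tip3: bare pale-pink ceramic nozzle tip, 18 mm across, 14 mm tall, origin at the centre of its underside; bystander, on a pedestal
- tip4: bare pale-pink ceramic nozzle tip, 18 mm across, 14 mm tall, origin at the centre of its underside; bystander, on the rig's plate beside the mirror
- filter_cup: red filter cup, 64 mm across the rim, 75 mm tall, origin at the centre of its underside; bystander
- gauge: steel pressure gauge lying on its back, 68 mm across, 28 mm high, with a 30 mm brass stem; origin at the centre of its underside; bystander
- spanner: steel spanner 170 mm long lying flat, bystander
- beaker: clear plastic measuring beaker, 72 mm across, 110 mm tall, origin at the centre of its underside; bystander
- seat0 (a point): centre of the top of grey pedestal 0 (38 mm across, top 42 mm above the bench), 150 mm from the pivot axis at -30 degrees about it, anticlockwise from rig x seen from above
- seat1 (a point): centre of the top of grey pedestal 1 (38 mm across, top 42 mm above the bench), 150 mm from the pivot axis at -4 degrees about it, anticlockwise from rig x seen from above
- seat2 (a point): centre of the top of grey pedestal 2 (38 mm across, top 42 mm above the bench), 150 mm from the pivot axis at 22 degrees about it, anticlockwise from rig x seen from above
- seat3 (a point): centre of the top of grey pedestal 3 (38 mm across, top 42 mm above the bench), 150 mm from the pivot axis at 48 degrees about it, anticlockwise from rig x seen from above

How it is judged:
By the outcome, as a careful person would: the job done as asked, in the order asked, and still so for the second after the job is handed in, while the arm keeps its last pose, push and grip.
It also fails if it takes over 32 s, if anything falls off the work surface, if the arm or the gripper's body presses on something with over 40 N, if the wrist force passes 120 N, or if a joint passes its speed limit or range.

## Working session

There is one attempt and no reset: what is moved stays moved. The work goes in short steps, Python scripts to look and compute and a tool call to move; the robot and the scene stay as the last step left them, time stands still between calls to the robot, and variables do not carry over. Pictures are saved under pics/ and viewed, at most 10 in all, crops included, and the job is handed in when it is done.

Besides the shell and the picture viewer there is one more tool, called after "Call:" in YAML: its name, and indented under it one key for each argument. move_arm: Moves the arm, as the interface text tells. Scaled input: -1 to 1 covers 0.15 m each way for a shift and pi/2 rad each way for a turn. Its arguments: {"type":"object","properties":{"moves":{"type":"array"},"claw":{"type":"number"}},"required":["moves"]}

```bash
mkdir -p pics; python3 - <<'E'
from cell import monitor, viewer, order, env
import cv2
for n in("top","side"):
    cv2.imwrite(f"pics/{n}0.png",viewer.read_camera(n)[:,:,::-1]); i=viewer.camera_info(n); print(n,i)
print(monitor.state())
E
```

```text
top {'K': array([[599.89170972,   0.        , 320.00050996],
       [  0.        , 599.89170972, 237.67598353],
       [  0.        ,   0.        ,   1.        ]]), 'dist_coeffs': array([-0.11984846,  0.        ,  0.        ,  0.        ,  0.        ]), 'camera_from_world': array([[ 2.53918898e-02, -9.99321601e-01,  2.66756531e-02,
        -3.78331421e+01],
       [-9.96840274e-01, -2.73198267e-02, -7.45861609e-02,
         5.74514432e+02],
       [ 7.52643359e-02, -2.46974818e-02, -9.96857720e-01,
         1.52456337e+03],
       [ 0.00000000e+00,  0.00000000e+00,  0.00000000e+00,
         1.00000000e+00]])}
side {'K': array([[456.17211914,   0.        , 319.50041089],
       [  0.        , 456.17211914, 239.48693949],
       [  0.        ,   0.        ,   1.        ]]), 'dist_coeffs': array([-0.06665923,  0.        ,  0.        ,  0.        ,  0.        ]), 'camera_from_world': array([[-7.22274447e-01, -6.91569762e-01, -7.13352998e-03,
         4.15225444e+02],
       [-4.40209524e-01,  4.67660529e-01, -7.66491490e-01,
         3.14906898e+02],
       [ 5.33418408e-01, -5.50476969e-01, -6.42214846e-01,
         7.47243611e+02],
       [ 0.00000000e+00,  0.00000000e+00,  0.00000000e+00,
         1.00000000e+00]])}
{'t': 0.1, 'joints': array([-1.44957465e+00,  4.91517827e-01,  1.55937614e+00, -1.69587041e-05,
        1.09171585e+00, -1.05604137e-01]), 'qvel': array([-0.00126621, -0.0015564 , -0.00118885, -0.0003959 , -0.00073524,
        0.00126045]), 'tau': array([ 3.60492209e-03, -6.13625336e+01, -2.58606952e+01,  6.94590295e-02,
        4.70342254e-02, -5.18751915e-05]), 'eef_pos': array([ 140.53813483, -608.73655009,  176.51294521]), 'tcp_rot': array([-3.14057957e+00, -9.22594191e-05,  2.26833594e-01]), 'ft_force': array([-0.23341777, -0.48921928, -0.41896886]), 'moment': array([-0.00349113, -0.00621913, -0.02244122]), 'grip_force': 0.0, 'opening': 0.9985980852807775}
```

View pics/top0.png

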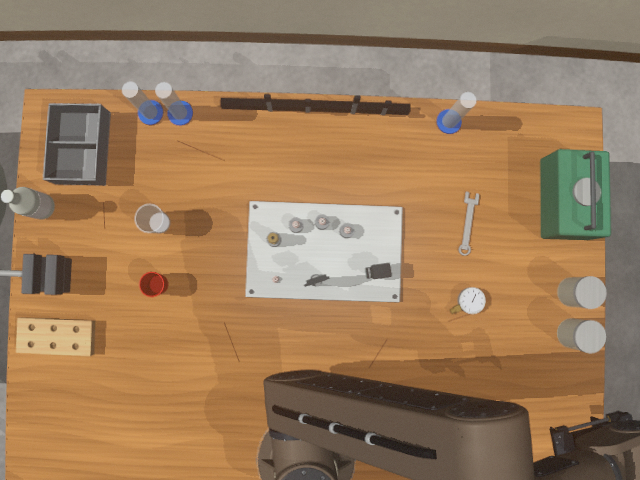

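View pics/side0.png

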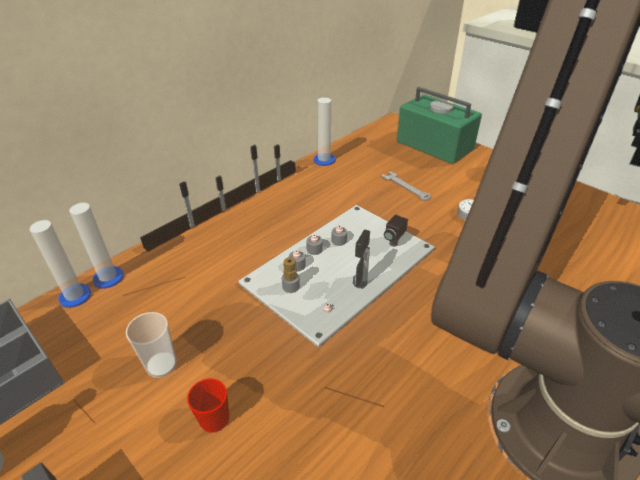

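The nozzle is the tall brass thing at (273,239) in the top view, on the pedestal farthest from the lens (378,271), so pedestal 3. The handle is at about (317,280). Next I measure it more closely.

```bash
cat > h.py <<'E'
import cv2, numpy as np
from cell import viewer
def ray(n,uv):
    i=viewer.camera_info(n); T=i["camera_from_world"]
    p=cv2.undistortPoints(np.array(uv,float).reshape(-1,1,2),i["K"],i["dist_coeffs"]).reshape(-1,2)
    d=np.c_[p,np.ones(len(p))]@T[:3,:3]
    return -T[:3,:3].T@T[:3,3], d
def onplane(n,uv,z):
    o,d=ray(n,uv); return (o+d*((z-o[2])/d[:,2])[:,None])[:,:2]
def proj(n,P):
    i=viewer.camera_info(n);T=i["camera_from_world"]
    return cv2.projectPoints(np.array(P,float).reshape(-1,1,3),cv2.Rodrigues(T[:3,:3])[0],T[:3,3],i["K"],i["dist_coeffs"])[0].reshape(-1,2)
E
python3 - <<'E'
import cv2,numpy as np
from h import *
im=cv2.imread("pics/top0.png"); s=cv2.imread("pics/side0.png")
hsv=cv2.cvtColor(im,cv2.COLOR_BGR2HSV)
m=((hsv[...,1]<60)&(hsv[...,2]>110)).astype(np.uint8)
m[:195]=0;m[310:]=0;m[:,:235]=0;m[:,415:]=0
c=max(cv2.findContours(m,0,2)[0],key=cv2.contourArea)
P=onplane("top",c.reshape(-1,2),12).astype(np.float32)
r=cv2.minAreaRect(P);print("plate",r)
d=((im.max(2)<70)).astype(np.uint8);d[:250]=0;d[300:]=0;d[:,:290]=0;d[:,395:]=0
for k in cv2.findContours(d,0,2)[0]:
    if cv2.contourArea(k)>20: print(cv2.contourArea(k),cv2.boundingRect(k),cv2.minAreaRect(k))
a=cv2.resize(im[200:305,240:410],None,fx=4.6,fy=4.6,interpolation=2)
cv2.imwrite("pics/a.png",a)
cv2.imwrite("pics/b.png",cv2.resize(s[190:350,230:445],None,fx=3.7,fy=3.7,interpolation=2))
E
```

```text
plate ((541.3779907226562, -34.51629638671875), (400.650390625, 249.68637084960938), 89.46754455566406)
```

View pics/a.png

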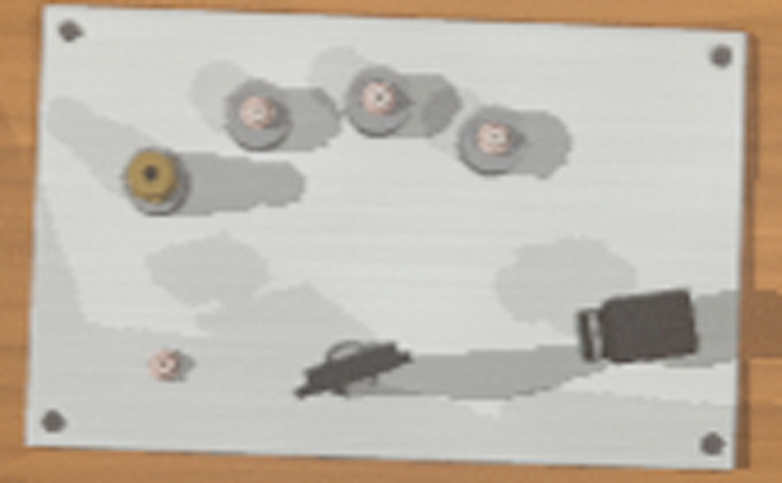

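View pics/b.png

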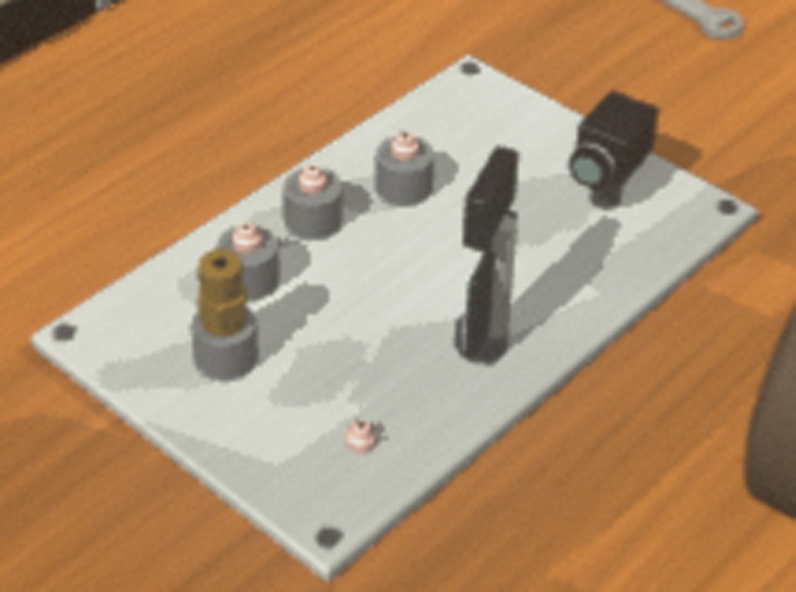

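Close up, the nozzle top is at crop (151,174), the tips at (257,111), (379,98) and (493,137), the handle's middle at about (352,372) and the lens housing on the right, about (650,327). I fit the rig frame to these.

```bash
python3 - <<'E'
import cv2,numpy as np
from h import *
from cell import monitor
im=cv2.imread("pics/top0.png")
f=lambda L:(np.array(L,float)+.5)/4.6-.5+[240,200]
mx=im.max(2)
sub=np.zeros(mx.shape,np.uint8); sub[270:292,300:332]=(mx[270:292,300:332]<95)
c=max(cv2.findContours(sub,0,2)[0],key=cv2.contourArea);print("handle",cv2.minAreaRect(c),cv2.contourArea(c))
hc=np.array(cv2.minAreaRect(c)[0])
noz=onplane("top",f([[151,174]]),88)[0]
tips=onplane("top",f([[493,137],[379,98],[257,111]]),56)
H=onplane("top",[hc],144)[0]
lens=onplane("top",f([[592,335]]),66)[0]
print("noz",noz,"tips",tips,"handle",H,"lens",lens)
an=np.radians([-30,-4,22,48]); M=np.c_[np.cos(an),np.sin(an)]*150
M=np.r_[M,[[126*np.cos(np.radians(-80)),126*np.sin(np.radians(-80))]]]
W=np.r_[tips,[noz],[lens]]
for idx in ([0,1,2,3],[0,1,2,3,4]):
    A,B=M[idx],W[idx];a=A-A.mean(0);b=B-B.mean(0)
    th=np.arctan2((a[:,0]*b[:,1]-a[:,1]*b[:,0]).sum(),(a*b).sum())
    R=np.array([[np.cos(th),-np.sin(th)],[np.sin(th),np.cos(th)]])
    o=B.mean(0)-R@A.mean(0);print("yaw",np.degrees(th),"origin",o,"resid",(B-A@R.T-o).round(1).tolist())
c=onplane("top",cv2.boxPoints(cv2.minAreaRect(c)),144);print(c)
for p in c: print(np.degrees(np.arctan2(*(np.roll(c,-1,0)-c)[0][::-1])))if p is c[0] else 0
# two-view check of nozzle & handle
fs=lambda L:(np.array(L,float)+.5)/3.7-.5+[230,190]
print("side noz",onplane("side",fs([[220,262]]),88),"side tips",onplane("side",fs([[405,138],[312,173],[246,232]]),56))
print("side handle top ends mid",onplane("side",fs([[490,177],[508,150],[474,205]]),144))
E
```

```text
handle ((316.26605224609375, 280.22021484375), (5.363827705383301, 24.328786849975586), 73.3007583618164) 66.5
noz [567.71059131  96.21061866] tips [[595.58863486 -88.96534131]
 [615.34370562 -25.78445988]
 [606.30239949  40.96289251]] handle [465.1002787  -13.36867741] lens [ 488.12301409 -144.62655662]
yaw -0.5652307049405327 origin [466.29352607 -13.66293779] resid [[0.1, 1.0], [-0.5, -0.2], [0.4, -0.2], [-0.0, -0.6]]
yaw 0.300198839210409 origin [466.39820997 -16.63014288] resid [[-1.1, 2.0], [-0.7, 0.5], [1.1, 0.7], [1.5, 0.8], [-0.8, -4.0]]
[[462.15952981  15.90155884]
 [480.07294643 -38.729285  ]
 [468.03419195 -42.67396648]
 [450.1482211   11.9400178 ]]
side noz [[567.50008713  97.42592607]] side tips [[593.19543016 -86.49968895]
 [611.90697043 -20.81514559]
 [601.99759995  45.7645596 ]]
side handle top ends mid [[464.49640571  -8.69106126]
 [472.12818462 -33.33821652]
 [455.85853462  14.92114666]]
```

Call:
move_arm:
  moves: [0.33,-0.22,-0.02,0,0.33,-0.22,-0.02,0,0.33,-0.22,-0.02,0,0.33,-0.22,-0.02,0,0.33,-0.22,-0.02,0,0.19,-0.36,-0.02,0,0.19,-0.36,-0.02,0,0.19,-0.36,-0.02,0,0.19,-0.36,0,0,0.19,-0.36,0,0]
  claw: 60

```text
t: 1.35
eef_pos: [422.9, -95.6, 201.1]
tcp_rot: [3.141, -0.0, 0.226]
ft_force: [1.8, 0.0, -0.5]
opening: 0.632
grip_force: 0.0
```

Call:
move_arm:
  moves: [0,0,0,-0.115,0,0,0,-0.115,0,0,0,-0.115,0,0,0,-0.115,0,0,0,-0.115,0,0,0,-0.115,0,0,0,-0.115,0,0,0,-0.115,0,0,0,-0.115,0,0,0,-0.037]

```text
t: 2.6
eef_pos: [422.6, -97.4, 200.8]
tcp_rot: [-3.141, -0.0, 1.914]
ft_force: [0.6, 0.5, -0.9]
opening: 0.631
grip_force: 0.0
```

```bash
cat > to.py <<'E'
import numpy as np,sys
from cell import monitor
s=monitor.state();p=s["eef_pos"];y=s["tcp_rot"][2]
d=np.array([466,-13.5])-p[:2]
print("t",s["t"],p.round(1),s["tcp_rot"].round(4),"yaw deg",np.degrees(y).round(2))
print("tool x,y mm",d@[np.cos(y),np.sin(y)],d@[np.sin(y),-np.cos(y)],"norm",d@[np.cos(y),np.sin(y)]/150,d@[np.sin(y),-np.cos(y)]/150,"turn to109.45",(np.degrees(y)-109.45)/90,"F",s["ft_force"].round(2),"M",s["moment"].round(3),s["opening"]*95.1,s["grip_force"])
E
python3 to.py
```

```text
t 2.6 [422.6 -97.4 200.8] [-3.1412e+00 -2.0000e-04  1.9144e+00] yaw deg 109.69
tool x,y mm 64.37399450313538 69.14297959728472 norm 0.42915996335423584 0.4609531973152315 turn to109.45 0.002614160424166477 F [ 0.57  0.47 -0.9 ] M [-0.032 -0.147 -0.037] 59.99795844675476 0.0
```

Call:
move_arm:
  moves: [0.143,0.154,0,0,0.143,0.154,0,0,0.143,0.153,0,0,0,0,0,0,0,0,0.15,0,0,0,0.15,0,0,0,0.15,0,0,0,0.15,0,0,0,0,0]

```text
t: 3.72
eef_pos: [465.4, -14.2, 110.0]
tcp_rot: [-3.139, -0.001, 1.91]
ft_force: [-0.4, 0.6, -0.5]
opening: 0.628
grip_force: 0.0
```

```bash
python3 to.py; python3 - <<'E'
from cell import viewer
import cv2
s=viewer.read_camera("side")[:,:,::-1]
cv2.imwrite("pics/c.png",cv2.resize(s[150:350,230:470],None,fx=3,fy=3,interpolation=2))
E
```

```text
t 3.725 [465.4 -14.2 110. ] [-3.1388e+00 -1.3000e-03  1.9103e+00] yaw deg 109.45
tool x,y mm 0.43104095274652976 0.7529254311210506 norm 0.002873606351643532 0.005019502874140338 turn to109.45 -4.47656031323302e-06 F [-0.38  0.64 -0.55] M [-0.019 -0.099 -0.018] 59.73593200959268 0.0
```

View pics/c.png

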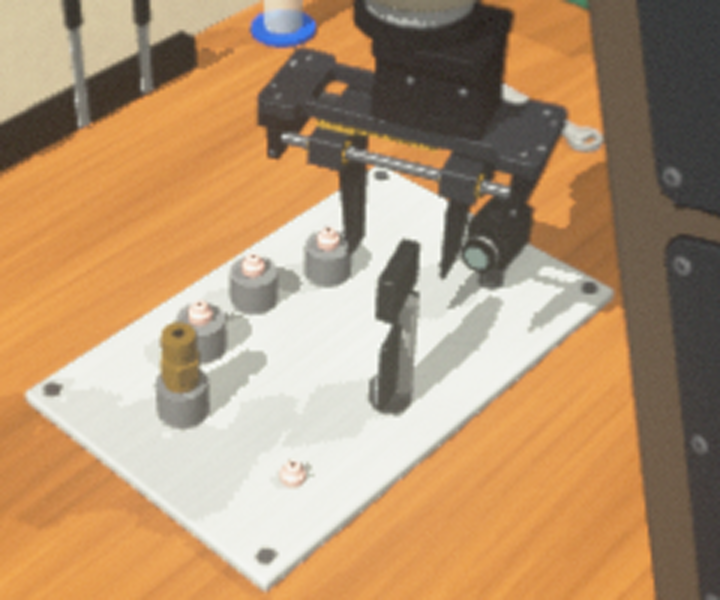

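The fingers straddle the handle in the picture but look slightly behind it (tips at crop (355,250) and (445,275)). I check this against projections.

```bash
python3 - <<'E'
from h import *
n=np.array([np.cos(np.radians(19.45)),np.sin(np.radians(19.45)),0]);b=np.array([-n[1],n[0],0])
t=np.array([465.4,-14.2,110])
P=[t,t+30*n,t-30*n]; h=np.array([466,-13.5,0])
P+= [h+[0,0,144]+25*b,h+[0,0,144]-25*b,h+[0,0,108]+25*b,h+[0,0,108]-25*b]
print(((proj("side",P)-[230,150])*3).round())
f=lambda L:(np.array(L,float)+.5)/3-.5+[230,150]
print(onplane("side",f([[355,252],[445,277]]),110))
E
```

```text
[[398. 296.]
 [357. 285.]
 [439. 308.]
 [386. 280.]
 [412. 237.]
 [383. 321.]
 [409. 277.]]
[[519.28205096 -30.76206119]
 [455.77203473 -52.86914955]]
```

```bash
python3 - <<'E'
from cell import viewer
import cv2
s=viewer.read_camera("side")[:,:,::-1]
cv2.imwrite("pics/d.png",cv2.resize(s[190:275,320:420],None,fx=7,fy=7,interpolation=0))
E
```

```text
(no output)
```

View pics/d.png

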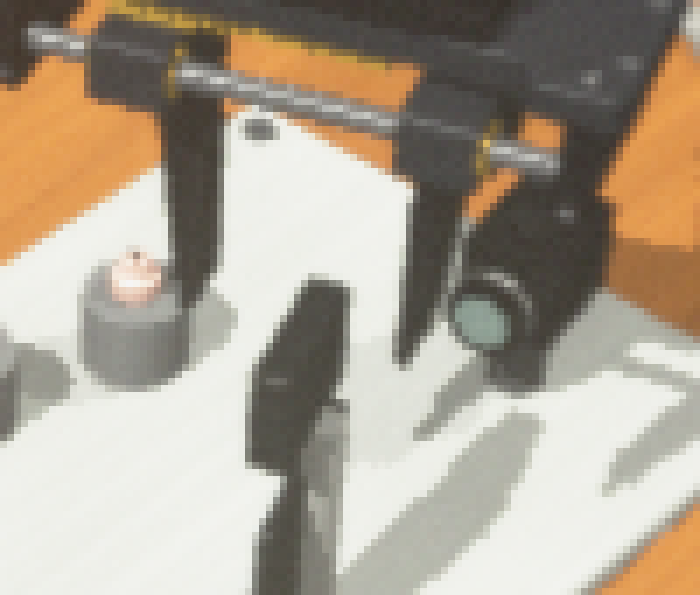

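The tips show at raw side pixels of about (347,234) and (378,242), some 11 px higher than predicted. The top view will tell a height error from a sideways one.

```bash
python3 - <<'E'
from h import *
s=viewer.read_camera("top")[:,:,::-1]
cv2.imwrite("pics/e.png",cv2.resize(s[190:330,230:430],None,fx=4,fy=4,interpolation=2))
print(((proj("top",[[465.4,-14.2,188],[466,-13.5,144],[465.4,-14.2,260]])-[230,190])*4).round(), ((proj("side",[[465.4,-14.2,188]])-[320,190])*7).round())
E
```

```text
[[348. 360.]
 [345. 359.]
 [351. 360.]] [[313. 199.]]
```

View pics/e.png

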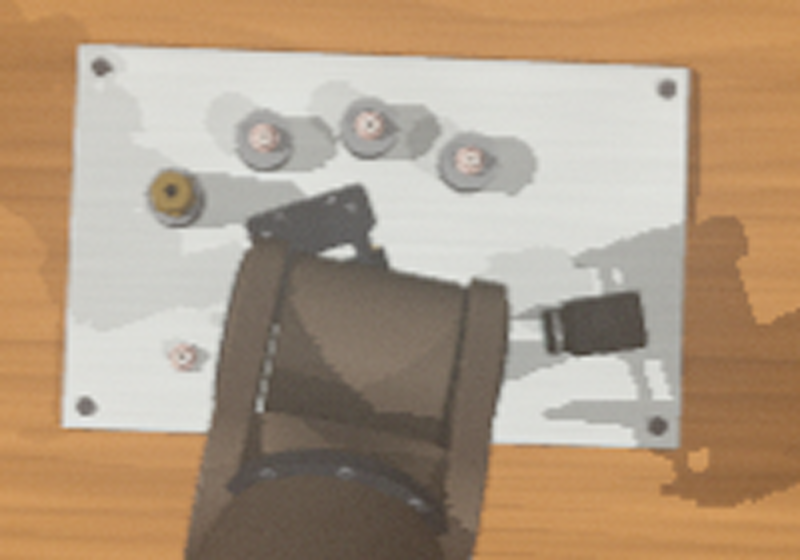

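```bash
python3 - <<'E'
from h import *
ft=lambda L:(np.array(L,float)+.5)/4-.5+[230,190]
fs=lambda L:(np.array(L,float)+.5)/3-.5+[230,150]
for a,b in (((250,217),(261,97)),((365,185),(298,50))):
    o1,d1=ray("top",ft([a]));o2,d2=ray("side",fs([b]))
    d1=d1[0];d2=d2[0];k=np.linalg.lstsq(np.c_[d1,-d2],o2-o1,rcond=None)[0]
    p,q=o1+k[0]*d1,o2+k[1]*d2;print((p+q)/2,np.linalg.norm(p-q))
n=np.array([np.cos(np.radians(19.45)),np.sin(np.radians(19.45)),0]);bb=np.array([-n[1],n[0],0]);t=np.array([465.4,-14.2,0])
for s in(1,-1): print(t+90*n+37.5*s*bb)
E
```

```text
[540.78582706  42.50217227 264.91630658] 2.83738322513397
[561.9655324  -17.70295872 263.25709777] 2.361093881480793
[537.77701443  51.12853727   0.        ]
[562.75082361 -19.59139525   0.        ]
```

The gripper body sits where it should in the horizontal plane, but it shows about 30 mm higher than the reported TCP implies. Going down 20 mm is safe either way, so I do that and look again.

Call:
move_arm:
  moves: [0,0.004,0.067,0,0,0,0.067,0,0,0,0,0]

```text
t: 4.25
eef_pos: [466.6, -13.5, 90.1]
tcp_rot: [-3.14, -0.001, 1.911]
ft_force: [-1.3, 0.4, 0.5]
opening: 0.629
grip_force: 0.0
```

```bash
python3 to.py; python3 - <<'E'
from h import *
s=viewer.read_camera("side")[:,:,::-1]
cv2.imwrite("pics/f.png",cv2.resize(s[190:275,320:420],None,fx=7,fy=7,interpolation=0))
E
```

```text
t 4.25 [466.6 -13.5  90.1] [-3.1402e+00 -7.0000e-04  1.9107e+00] yaw deg 109.48
tool x,y mm 0.16005803500216315 -0.5867813154802841 norm 0.0010670535666810876 -0.003911875436535228 turn to109.45 0.00027784896902305594 F [-1.25  0.44  0.52] M [-0.013 -0.115 -0.026] 59.7904024757729 0.0
```

View pics/f.png

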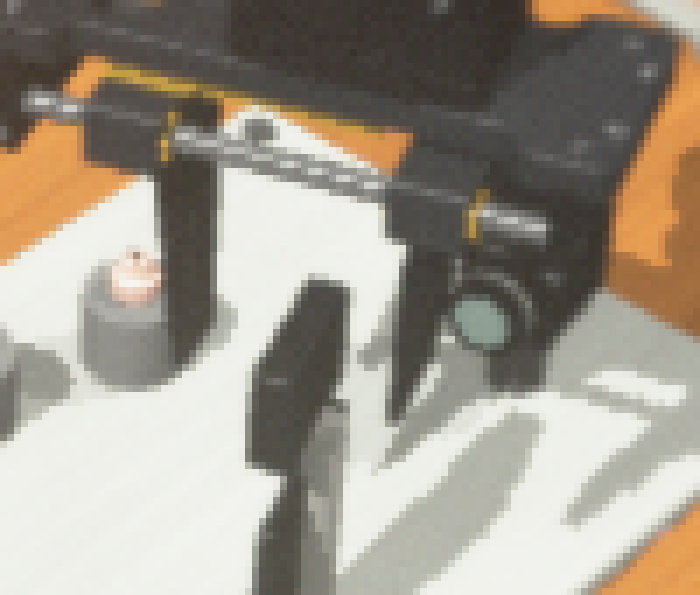

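The tips show about 14 mm above the handle's underside, so the true tip height is about 120 mm rather than the reported 90. I go down 11 mm more and close.

Call:
move_arm:
  moves: [0,0,0.073,0,0,-0.004,0,0]

```text
t: 4.55
eef_pos: [466.1, -13.7, 79.2]
tcp_rot: [-3.14, -0.001, 1.911]
ft_force: [-0.4, -0.2, -0.8]
opening: 0.628
grip_force: 0.0
```

Call:
move_arm:
  moves: [0,0,0,0,0,0,0,0,0,0,0,0,0,0,0,0,0,0,0,0,0,0,0,0]
  claw: 0

```text
t: 5.3
eef_pos: [466.4, -13.8, 80.0]
tcp_rot: [-3.141, 0.0, 1.911]
ft_force: [-0.3, -0.1, 0.6]
opening: 0.146
grip_force: 30.0
```

```bash
python3 to.py; python3 - <<'E'
from h import *
s=viewer.read_camera("side")[:,:,::-1]
cv2.imwrite("pics/g.png",cv2.resize(s[190:275,320:420],None,fx=7,fy=7,interpolation=0))
E
```

```text
t 5.3 [466.4 -13.8  80. ] [-3.1414e+00  1.0000e-04  1.9107e+00] yaw deg 109.48
tool x,y mm 0.39690806717167715 -0.3280391113967097 norm 0.0026460537811445143 -0.002186927409311398 turn to109.45 0.00027953789424862584 F [-0.31 -0.1   0.62] M [-0.095 -0.063  0.043] 13.874149565760971 30.000113546848297
```

View pics/g.png

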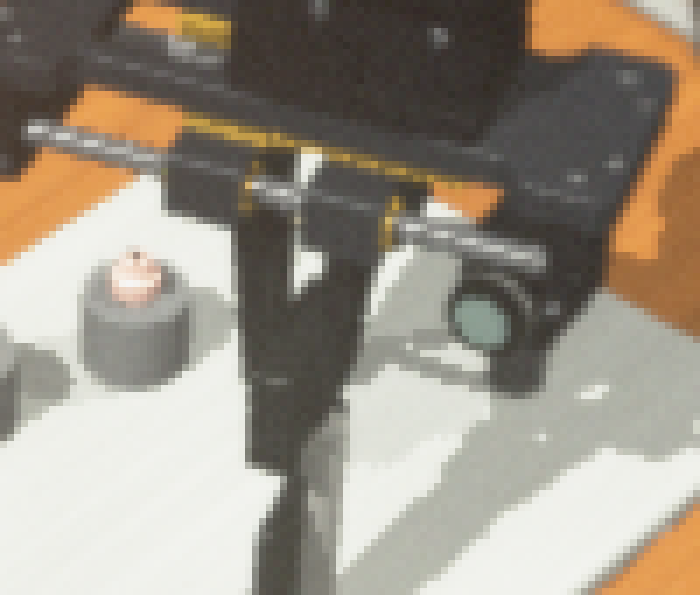

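The bar is held (13.9 mm opening, 30 N, forces near zero). Now I turn 36° clockwise.

Call:
move_arm:
  moves: [0,0,0,0.05,0,0,0,0.05,0,0,0,0.05,0,0,0,0.05,0,0,0,0.05,0,0,0,0.05,0,0,0,0.05,0,0,0,0.05,0,0,0,0,0,0,0,0]

```text
t: 6.6
eef_pos: [466.0, -13.8, 80.0]
tcp_rot: [-3.141, 0.0, 1.284]
ft_force: [-4.8, -1.1, 4.7]
opening: 0.145
grip_force: 30.0
```

```bash
python3 to.py; python3 - <<'E'
from h import *
s=viewer.read_camera("side")[:,:,::-1]
cv2.imwrite("pics/i.png",cv2.resize(s[170:350,230:450],None,fx=3.3,fy=3.3,interpolation=2))
E
```

```text
t 6.6 [466.  -13.8  80. ] [-3.1407e+00  4.0000e-04  1.2842e+00] yaw deg 73.58
tool x,y mm 0.2463089715629685 -0.11102730571173339 norm 0.00164205981041979 -0.0007401820380782226 turn to109.45 -0.3985668598131121 F [-4.79 -1.09  4.68] M [-0.345  0.783  0.064] 13.785340690131617 30.001720190048218
```

View pics/i.png

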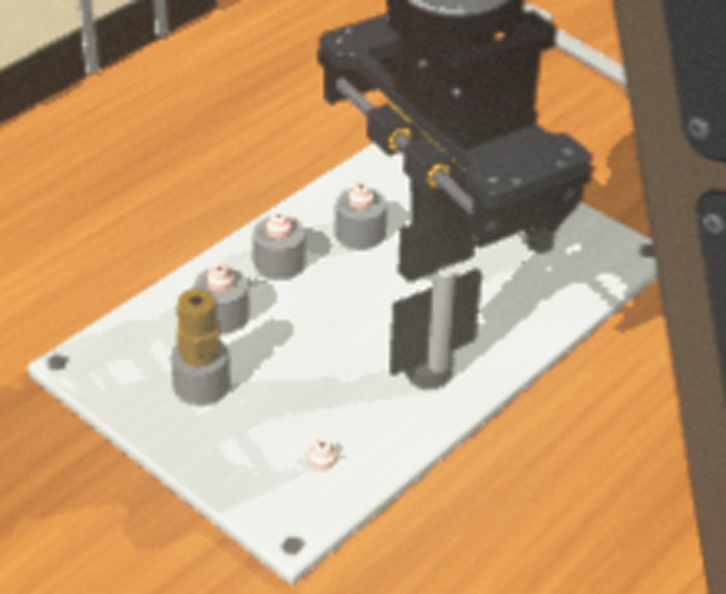

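The mirror has turned with the handle, and the nozzle at (197,330) and all the tips are where they were. Tool yaw is 73.6° against the 73.45° wanted, and the grip is steady at 30 N. I hand the job in while still holding.

```bash
python3 -c "
from cell import order
print(order.job_done())"
```

```text
the job is handed in; nothing more can be done
None
```

I found the nozzle body on pedestal 3, turned the mirror to about 0.63 rad (within about half a degree of the bisecting angle by my measurements), and handed the job in at about 6.6 s while still holding the handle; no verdict came back.

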